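# Slide in the window carrier and lock it with the pin

### The job

Push the yellow window slide fully home into the blue-topped dock, so that its end meets the stop inside. Then take the red-handled locking pin out of its dark stand and put it down through the small hole in the dock's cover and through the slide, until the pin's collar rests on the cover; let go of it. Do not knock over or shove aside the vial, the small beaker, the petri dish or the timer.

Things in the scene. Friction and masses are not known exactly. Their poses are not given: they have to be found in the camera images.
- dock: Fixed slide holder 180x84x31.6 mm: black base 12 mm thick, blue cover plate x -60..60, top 31.6 mm up. Origin on the underside at table height, z up, x the way the slide goes in. Slot under the cover: z 12..21.6, 61.6 wide, open at x -60, stop at x 50; bare base reaches out to x -120. Cover holes on the midline: pin hole at x -25, 36 mm viewing hole at x 15 (not for the pin).
- dock_hole (a point): Centre of the mouth of the dock's pin hole (13 mm wide, the smaller one, nearer the open end), on top of the cover, 31.6 mm above the work surface. The hole goes straight down through cover and base; the slide lies between and blocks it until it is home.
- slide: Loose yellow plate 120x60x8 mm (x, y, z), 0.15-0.3 kg, on the dock's base, its leading end in the slot. Origin: centre of its underside, x into the slot. Upright end plate at x -60..-66, 60 wide, 30 high. 14 mm hole at x -15. Starts 40-65 mm short; home (on the stop, holes in line) its origin is at x -10, y 0, z 12 in the dock's frame. Plain friction, under 5 N.
- slide_push (a point): Centre of the outer face of the slide's end plate, 30 mm above the work surface: the face to push on, towards +x of the slide.
- pin: Loose upright pin, 0.06 kg, 70 mm tall; origin: centre of its lower tip, z up along it. Steel shaft 10 mm thick, z 0..28, lowest 5 mm tapered to 5 mm; collar 22 mm across, z 28..33; red handle with black bands, 16 mm across, z 33..70, to grip. Starts in the stand, tip 4 mm above the work surface; seated in the dock its collar lies on the cover, tip 3.6 mm up.
- stand: Fixed dark steel block 46 x 46 x 32 mm with a 13 mm hole through it from above, in which the pin stands with its collar on the block's top. Origin at the centre of the underside. Lift the pin at least 28 mm to clear it.
- vial_1: Bystander: small snap-cap vial, 25 mm wide, 47 mm tall, origin at the centre of its underside.
- beaker_50: Bystander: small glass beaker, 43 x 48 x 56 mm, origin at the centre of its underside.
- petri: Bystander: petri dish with lid, 62 mm wide, 15 mm high, origin at the centre of its underside.
- timer: Bystander: white digital timer, 60 x 62 x 18 mm, origin at the centre of its underside.

How it is judged:
By the outcome, as a careful person would: the job done as asked, in the order asked, and still so for the second after the job is handed in, with the robot touching nothing.
It also fails if it takes over 58 s, if anything falls off the work surface, if the arm or the gripper's body presses on something with over 40 N, if the wrist force passes 120 N, or if a joint passes its speed limit or range.

### The arm

A 6-joint arm with a two-finger parallel gripper is mounted at the origin on a cart in front of the work surface, level with it; the furniture and walls round the work are solid. World frame = base frame: x ahead of the robot, y to its left, z up, the work surface at z = 0. Lengths are in m, angles in rad, forces in N, time in s.
With the tool pointing down it reaches from about 0.325 to 0.75 m from the base axis. Payload 7.6 kg.
Tool frame: the origin (TCP) lies at the very end of the fingers, on their centre line; the grasp point (between the pads) lies 19 mm behind it (tcp_to_grasp is the distance from the TCP to the grasp point, in m); z points along the fingers, y is the line along which they close (so a half turn about z gives the same grasp; the last joint's range is limited). The gripper opens to 85 mm and grips with 20 to 120 N. Pads are 22 mm wide; open, the fingers measure 114 mm over their backs; the gripper's body (76 mm by 85 mm) begins 54 mm behind the grasp point. The pads swing forward as they close: fully open they stand 13 mm farther back than shut.
Start: joints at [1.25, 0.052, 1.401, -0, 1.689, -0.07], TCP at [0.13, 0.509, 0.231] pointing down, gripper open.
Joint ranges: [-2.9, 2.9], [-0.91, 2.17], [0.12, 2.37], [-1.06, 4.2], [0.26, 2.73], [-2.93, 2.93]. Speed limits (rad/s): [2.57, 2.57, 3.01, 3.14, 3.14, 3.14].

### API

Orientations are given as a unit quaternion [x, y, z, w].
In Python, from cell import move_to, servo_line, goto_joints, set_gripper, hold, solve_ik, state, read_camera, calibration, MotionError, job_done, tcp_to_grasp gives the robot as it stands. Calls block until the motion is done:
- move_to(position, orientation): joint-space move of the TCP to a pose.
- servo_line(position, v=0.15, attitude=None): straight line of the TCP; attitude=None keeps the orientation; v is the mean speed in m/s.
- goto_joints(angles): joint-space move.
- set_gripper(opening, force=None): opening from 0.0 (shut) to 1.0 (fully open); force is the grip in N (None keeps the last); returns when the fingers have stopped.
- hold(seconds).
- solve_ik(position, orientation): joint angles nearest the present ones, or None.
- state(): the state.
- read_camera(name): name is "side" or "top" or "wrist"; returns (picture, depth): 480x640x3 uint8, blue, green, red; 480x640 float32, m along the optical axis (not along the pixel's ray), 0 where there is no reading.
- calibration(name): a dict with "K" (3x3 intrinsics, pixels), "R" (3x3) and "t" (3): a world point X has camera coordinates R X + t; the wrist camera has in their place "hand_eye" (4x4, takes a point from camera to tool coordinates, whose origin is the TCP and whose axes are the flange's). Camera axes: x right, y down, z forward; pixel columns grow to the right and rows downward; lengths in m; the calibration is good to about 2 mm. A picture is of the moment at which its call begins: read the wrist's pose just before it. calibration takes no time and is no camera call.
A pose or a line that the arm cannot do raises MotionError and nothing moves.
- job_done(): hands the job in; it is judged then, once.
The state is a dict: "clock": time; "joint_positions": joint angles; "joint_velocities": joint speeds; "joint_torque": joint torques, N m; "eef_pos": TCP position; "orientation": TCP orientation; "ft_force": force on the tool from outside, world axes, zero at the start; "wrist_torque": the same for the moment, N m; "finger_gap": opening from 0.0 (shut) to 1.0 (fully open); "finger_force": force on a finger pad.
Only numpy, scipy, OpenCV 4.12 (cv2) and the standard library are available. Lean on these libraries where they do the work, as an engineer would, in place of code of your own. Each camera call takes 0.05 s, during which the arm holds its last target. There are 200 camera calls.

## Working session

There is one attempt and no reset: what is moved stays moved. The work goes in short steps, each a Python script; the robot and the scene stay as the last script left them, time stands still between calls to the robot, and variables do not carry over. Pictures are saved under pics/ and viewed, at most 10 in all, crops included, and the job is handed in when it is done.

```bash
ls; mkdir -p pics
python3 - <<'E'
from cell import *
import cv2,numpy as np
a,d=read_camera("top");np.savez("top.npz",a=a,d=d);cv2.imwrite("pics/top.png",a)
b,e=read_camera("side");np.savez("side.npz",a=b,d=e);cv2.imwrite("pics/side.png",b)
print(calibration("top"),calibration("side"),calibration("wrist"),state(),tcp_to_grasp)
E
```

```text
pics
{'K': array([[583.50773049,   0.        , 311.60547968],
       [  0.        , 583.50773049, 241.38936071],
       [  0.        ,   0.        ,   1.        ]]), 'R': array([[-0.01181136, -0.99988949, -0.0090276 ],
       [-0.98159976,  0.01331512, -0.19048522],
       [ 0.19058438,  0.0066116 , -0.98164855]]), 't': array([0.03936173, 0.51053536, 1.35197763])} {'K': array([[471.32924875,   0.        , 319.17149045],
       [  0.        , 471.32924875, 242.85723392],
       [  0.        ,   0.        ,   1.        ]]), 'R': array([[-0.98415565, -0.17695109, -0.0112233 ],
       [-0.07315051,  0.46287457, -0.88340032],
       [ 0.16151363, -0.86858243, -0.46848469]]), 't': array([0.48010306, 0.08832577, 1.38575726])} {'K': array([[345.26104998,   0.        , 315.79656743],
       [  0.        , 345.26104998, 231.48318116],
       [  0.        ,   0.        ,   1.        ]]), 'hand_eye': array([[ 2.52073741e-04, -9.50678844e-01, -3.10176840e-01,
         7.83051529e-02],
       [ 9.99999968e-01,  2.45431970e-04,  6.04389147e-05,
        -5.27840685e-04],
       [ 1.86693154e-05, -3.
[... 176 characters left out ...]
: array([ 1.24969023e+00,  5.27808185e-02,  1.40160444e+00,  1.57522301e-06,
        1.68856478e+00, -7.03009716e-02]), 'joint_velocities': array([-0.00050274, -0.00197931, -0.00134009, -0.00060125,  0.0002724 ,
        0.0014228 ]), 'joint_torque': array([ 1.18523461e-03, -3.82588828e+01, -3.60980773e+01, -1.01585365e-04,
        4.82905802e-03,  5.34814671e-05]), 'eef_pos': array([0.1301946 , 0.50833998, 0.23056242]), 'orientation': array([ 1.25074025e-01,  9.92147180e-01, -6.65585937e-04, -1.32743788e-04]), 'ft_force': array([-0.28710676, -0.03131764, -0.642374  ]), 'wrist_torque': array([-0.04760115, -0.00418184,  0.0232908 ]), 'finger_force': 0.0, 'finger_gap': 1.001886707682197} 0.0187
```

View pics/top.png

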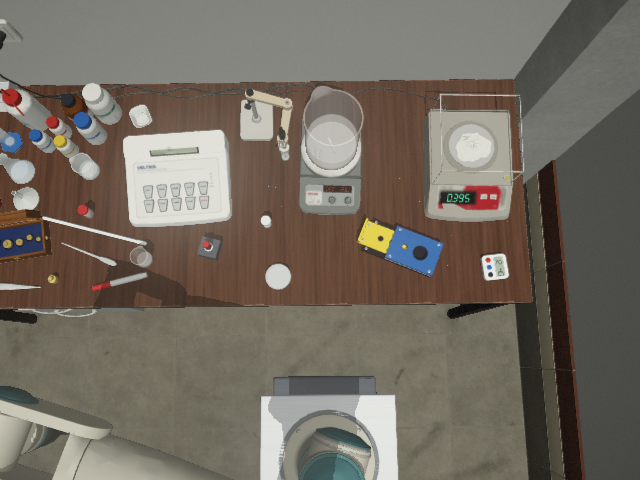

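View pics/side.png

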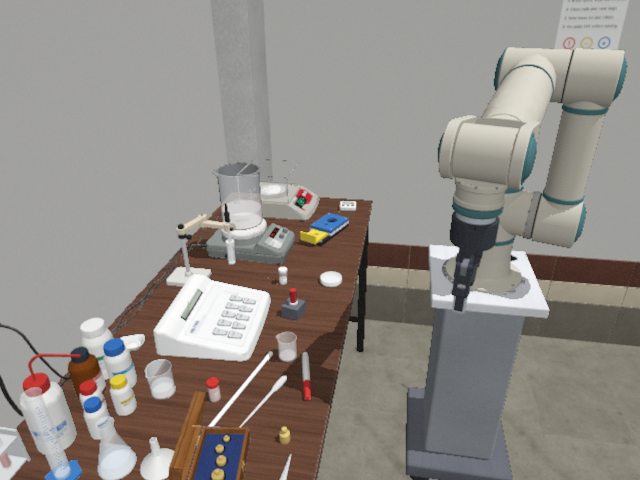

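The top view shows the dock at about (402,247), with its slide on the left at about (377,238). The pin and stand are at (208,246), the vial at (266,221), the petri dish at (278,277), the beaker at (141,257) and the timer at (494,266). The big balance's front edge runs close to the slide, at about row 213. The side view shows the same layout.

```bash
cat > h.py <<'E'
import numpy as np,cv2
from cell import *
from scipy.spatial.transform import Rotation as Ro
def cam(name,st=None):
    c=calibration(name)
    if name!="wrist": return c["K"],c["R"].T,-c["R"].T@c["t"]
    Rt=Ro.from_quat(st["orientation"]).as_matrix();H=c["hand_eye"]
    return c["K"],Rt@H[:3,:3],Rt@H[:3,3]+st["eef_pos"]
def ray(px,z,C):
    K,R,o=C; px=np.atleast_2d(px).astype(float)
    d=np.c_[(px[:,0]-K[0,2])/K[0,0],(px[:,1]-K[1,2])/K[1,1],np.ones(len(px))]@R.T
    return (o+d*((z-o[2])/d[:,2])[:,None])[:,:2]
def mask(a,col):
    h=cv2.cvtColor(a,cv2.COLOR_BGR2HSV);H,S,V=cv2.split(h)
    m={"blue":(H>98)&(H<125)&(S>130)&(V>60),"yellow":(H>20)&(H<35)&(S>130)&(V>70),"red":((H<6)|(H>174))&(S>130)&(V>60)}[col]
    return m.astype(np.uint8)*255
def blobs(a,col,roi=None,n=3):
    m=mask(a,col)
    if roi: q=np.zeros_like(m);x0,y0,x1,y1=roi;q[y0:y1,x0:x1]=m[y0:y1,x0:x1];m=q
    cs,_=cv2.findContours(m,cv2.RETR_EXTERNAL,cv2.CHAIN_APPROX_NONE)
    return sorted(cs,key=cv2.contourArea)[::-1][:n]
def down(yaw): # tool z down, tool x axis at world angle yaw
    c,s=np.cos(yaw),np.sin(yaw)
    return Ro.from_matrix(np.array([[c,s,0],[s,-c,0],[0,0,-1]])).as_quat()
E
python3 - <<'E'
from h import *
f=np.load("top.npz");a,d=f["a"],f["d"];C=cam("top")
def rect(c,z): return cv2.minAreaRect((ray(c[:,0],z,C)*1000).astype(np.float32))
b=blobs(a,"blue",(350,210,450,280),1)[0];print("blue",rect(b,.0316),cv2.boxPoints(rect(b,.0316)))
y=blobs(a,"yellow",(350,210,450,280),1)[0];print("yel",rect(y,.03),cv2.boxPoints(rect(y,.03)))
r=blobs(a,"red",(190,230,225,260),1)[0];print("pin",rect(r,.07))
K,R,o=C
for n,p in dict(vial=(266,221),petri=(278,277),beaker=(141,257),timer=(494,266)).items(): print(n,ray(p,.02,C))
for p in [(330,208),(310,211),(355,211),(350,190),(345,180),(310,192),(430,216)]:
    z=d[p[1],p[0]];X=R@(z*np.array([(p[0]-K[0,2])/K[0,0],(p[1]-K[1,2])/K[1,1],1]))+o;print(p,X.round(3))
E
```

```text
blue ((489.6450500488281, -214.25790405273438), (118.61384582519531, 83.74768829345703), 66.9960708618164) [[ 427.92432 -252.48456]
 [ 505.0122  -285.21268]
 [ 551.3658  -176.03125]
 [ 474.2779  -143.30313]]
yel ((527.4761352539062, -122.54208374023438), (76.3958511352539, 66.00611114501953), 67.16943359375) [[ 482.23758 -144.94202]
 [ 543.0725  -170.55286]
 [ 572.7147  -100.14215]
 [ 511.87976  -74.53131]]
pin ((504.043212890625, 283.9708557128906), (14.632851600646973, 11.856115341186523), 1.263312578201294)
vial [[0.56951986 0.14516143]]
petri [[0.4298168  0.11561162]]
beaker [[0.48343552 0.45088076]]
timer [[ 0.44986614 -0.40860124]]
(330, 208) [ 0.593 -0.013  0.05 ]
(310, 211) [0.588 0.036 0.042]
(355, 211) [ 0.585 -0.073  0.046]
(350, 190) [ 0.634 -0.062  0.062]
(345, 180) [ 0.657 -0.05   0.071]
(310, 192) [0.629 0.035 0.065]
(430, 216) [ 0.575 -0.259  0.026]
```

Run:
```python
from h import *
u=np.array([-.391,-.920]);c=np.array([.4896,-.2143])
p=c-50*.001*u
move_to([p[0],p[1],.22],down(np.radians(67)))
hold(.3);st=state();a,d=read_camera("wrist");np.savez("w1.npz",a=a,d=d,e=st["eef_pos"],q=st["orientation"])
cv2.imwrite("pics/w1.png",a);print(st["clock"],st["eef_pos"],st["joint_positions"])
C=cam("wrist",st)
for col,z in(("blue",.0316),("yellow",.042)):
    b=blobs(a,col,None,1)[0];r=cv2.minAreaRect((ray(b[:,0],z,C)*1000).astype(np.float32));print(col,r,cv2.boxPoints(r).tolist())
```

```text
3.1333 [ 0.50923371 -0.16805118  0.22000901] [-3.87633757e-01  8.73395363e-02  1.38626331e+00  2.48182277e-05
  1.66799374e+00  1.33286212e-02]
blue ((490.70745849609375, -214.52288818359375), (119.75688934326172, 82.65782928466797), 67.18187713623047) [[429.3916320800781, -253.6876220703125], [505.5807189941406, -285.742919921875], [552.0233154296875, -175.358154296875], [475.8341979980469, -143.3028564453125]]
yellow ((533.0746459960938, -111.96187591552734), (51.34581756591797, 59.77275466918945), 65.39270782470703) [[495.21234130859375, -122.85867309570312], [549.5567016601562, -147.74783325195312], [570.9369506835938, -101.06507873535156], [516.5925903320312, -76.17591857910156]]
```

View pics/w1.png

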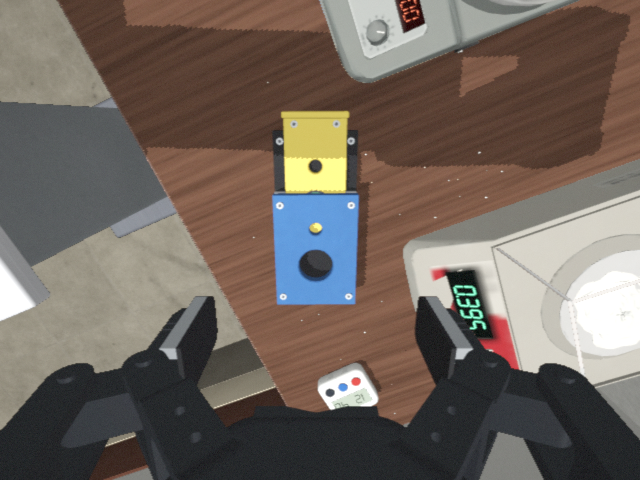

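The wrist view shows the blue cover at (316,248) and the pin hole at (316,228), which is still blocked by the yellow slide. The slide's end plate is at row 113, about 60 mm short of home, and the balance corner at (365,80) is clear of the push line. I'll push along the axis.

```bash
cat >> h.py <<'E'
TH=np.radians(67.18);U=-np.array([np.cos(TH),np.sin(TH)]);V=np.array([-U[1],U[0]]);DC=np.array([.4902,-.2144])
def D(x,y,z): return list(DC+x*U+y*V)+[z]
def indock(p): p=np.asarray(p)[:2]-DC; return p@U,p@V
E
python3 - <<'E'
from h import *
q=down(TH)
set_gripper(0)
move_to(D(-.160,0,.14),q);servo_line(D(-.160,0,.025),.12)
f0=state()["ft_force"]
x=-.160
def F(): return -(state()["ft_force"]-f0)[:2]@U
servo_line(D(-.105,0,.025),.06);print("at",indock(state()["eef_pos"]),F(),state()["ft_force"]-f0)
x=-.105
while x<-.07:
    x+=.003;servo_line(D(x,0,.025),.03);f=F();print(round(x,3),round(f,1),np.round(indock(state()["eef_pos"]),4))
    if f>15:break
print(state()["clock"])
E
```

```text
at (np.float64(-0.10487418890273419), np.float64(-0.0002733745224469067)) 0.3176994769053201 [0.01811239 0.337057   0.30873914]
-0.102 0.1 [-1.019e-01 -1.000e-04]
-0.099 0.5 [-0.0988  0.    ]
-0.096 0.4 [-0.0958  0.    ]
-0.093 0.6 [-0.0928  0.    ]
-0.09 1.0 [-0.0897  0.    ]
-0.087 1.1 [-0.0867 -0.    ]
-0.084 11.1 [-0.0862 -0.0002]
-0.081 23.4 [-0.0861 -0.0001]
8.725
```

Run:
```python
from h import *
servo_line(D(-.105,0,.025),.06);servo_line(D(-.105,0,.17),.25)
q=down(TH);move_to(D(-.025-.03,0,.17),q);hold(.3)
st=state();a,d=read_camera("wrist");C=cam("wrist",st);np.savez("w2.npz",a=a,d=d,e=st["eef_pos"],q=st["orientation"]);cv2.imwrite("pics/w2.png",a)
b=blobs(a,"blue",None,1)[0];r=cv2.minAreaRect((ray(b[:,0],.0316,C)*1000).astype(np.float32));print(r)
m=cv2.bitwise_not(mask(a,"blue"));cs,_=cv2.findContours(m,cv2.RETR_LIST,cv2.CHAIN_APPROX_NONE)
for c in cs:
    A=cv2.contourArea(c)
    if 100<A<5000:
        w=ray(c[:,0],.0316,C);(x,y),rad=cv2.minEnclosingCircle((w*1000).astype(np.float32));print(A,c[:,0].mean(0),x,y,rad,indock([x/1000,y/1000]))
# pin
qp=down(np.radians(110));set_gripper(.6)
move_to([.504,.284,.17],qp);hold(.3)
st=state();a,d=read_camera("wrist");C=cam("wrist",st);cv2.imwrite("pics/w3.png",a);np.savez("w3.npz",a=a,d=d,e=st["eef_pos"],q=st["orientation"])
for b in blobs(a,"red"):print(cv2.contourArea(b),cv2.boundingRect(b),ray(b[:,0],.074,C).mean(0))
print(st["clock"],st["joint_positions"])
```

```text
((490.9423522949219, -213.97543334960938), (120.0619125366211, 82.75614929199219), 67.31722259521484)
105.5 [314.81081081 250.86486486] 500.5654296875 -190.85342407226562 6.364887237548828 (np.float64(-0.025723635083274812), np.float64(0.00042186328304076945))
431.5 (305, 211, 21, 31) [0.50271994 0.28762062]
13.1583 [ 4.48374197e-01  2.27976284e-01  1.32981547e+00 -3.16658718e-05
  1.58371923e+00  1.00226701e-01]
```

View pics/w2.png

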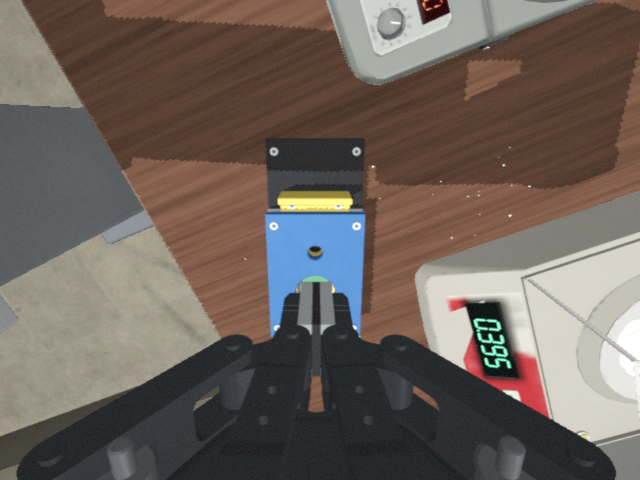

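View pics/w3.png

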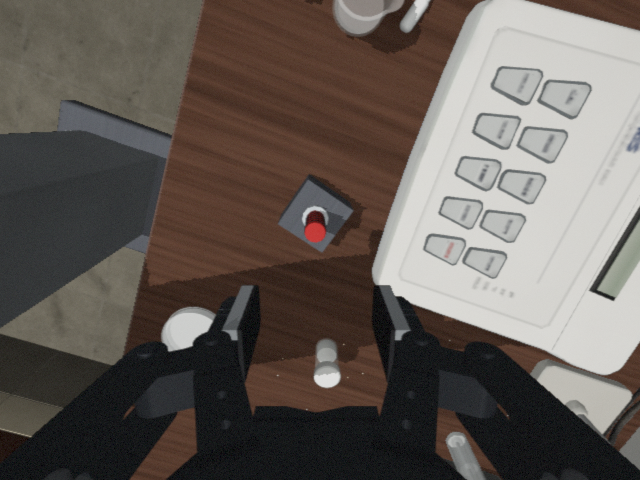

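The first picture shows the slide home: its end plate is at row 200 against the cover edge, and the pin hole at (315,251) is open and dark. The second shows the pin top at about (316,232) and the collar at about (316,217) on the stand. The vial at (327,365) is well clear.

Run:
```python
from h import *
f=np.load("w3.npz");C=cam("wrist",dict(eef_pos=f["e"],orientation=f["q"]))
p1=ray((315.5,231.5),.074,C)[0];p2=ray((315.5,216.5),.037,C)[0];print(p1,p2)
p=(p1+p2)/2 if np.linalg.norm(p1-p2)<.006 else p1
q=down(np.radians(110))
servo_line([p[0],p[1],.10],.15)
servo_line([p[0],p[1],.040],.08);print(state()["ft_force"])
set_gripper(0,40);s=state();print(s["finger_gap"],s["finger_force"],s["ft_force"])
servo_line([p[0],p[1],.10],.1);servo_line([p[0],p[1],.15],.2)
s=state();print(s["finger_gap"],s["finger_force"],s["eef_pos"],s["clock"])
# look with fixed and wrist cameras
a,_=read_camera("wrist");cv2.imwrite("pics/w4.png",a)
b,_=read_camera("side");cv2.imwrite("pics/s4.png",cv2.resize(b[200:350,220:420],None,fx=3,fy=3))
cv2.imwrite("pics/c4.png",np.hstack([a[100:480,150:480],cv2.resize(b[220:340,230:350],(380,380))]))
```

```text
[0.50454662 0.28436566] [0.50419723 0.28527117]
[-0.09957706  0.34564013 -0.47722206]
0.17473800059727723 39.000080823898315 [-0.4307362  -0.75676821  3.10740955]
0.17555636677209702 38.97645056247711 [0.50446226 0.28486966 0.14997922] 16.2917
```

View pics/c4.png

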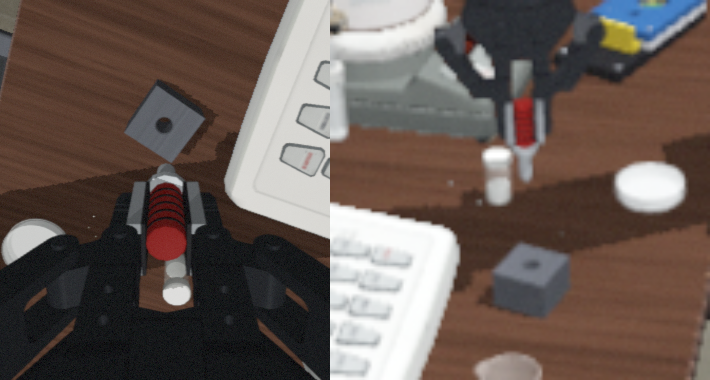

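The pin hangs upright between the pads, and the stand's empty hole is visible at about (314,225) in the full wrist image. The bystanders are undisturbed. Next I'll move over the dock hole.

Run:
```python
from h import *
s=state();C=cam("wrist",s);print("stand hole",ray((314,225),.032,C),s["eef_pos"])
h=[.50057,-.19085];q=down(TH)
move_to([*h,.15],q);servo_line([*h,.085],.12);hold(.3)
s=state();C=cam("wrist",s);a,_=read_camera("wrist");np.savez("w5.npz",a=a,e=s["eef_pos"],q=s["orientation"])
b,_=read_camera("side");K,R,o=cam("side");X=np.array([*h,.04]);c=R.T@(X-o);px=K@c/c[2];print(px)
x,y=int(px[0]),int(px[1]);cv2.imwrite("pics/c5.png",np.hstack([a[100:480,150:480],cv2.resize(b[y-40:y+40,x-40:x+40],(380,380),interpolation=cv2.INTER_CUBIC)]))
print(s["eef_pos"],s["finger_gap"],s["ft_force"],s["clock"])
```

```text
stand hole [[0.50296494 0.28360753]] [0.50369255 0.28446848 0.14817917]
[325.2430341  221.83634436   1.        ]
[ 0.50087509 -0.19100063  0.08565796] 0.1718425244748163 [-0.27260604 -0.21748187 -0.26236073] 19.1167
```

View pics/c5.png

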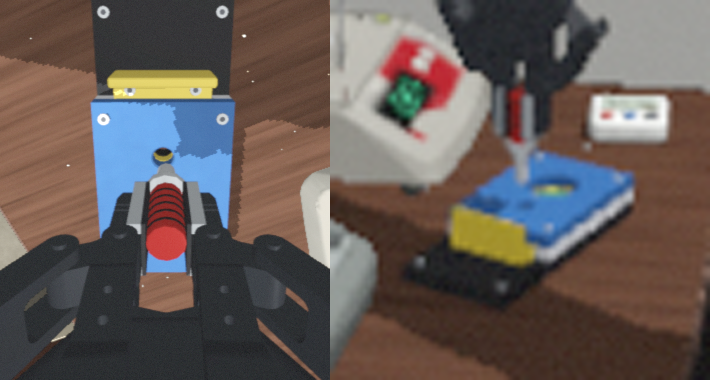

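Run:
```python
from h import *
f=np.load("w5.npz");a=f["a"];C=cam("wrist",dict(eef_pos=f["e"],orientation=f["q"]))
r=a[225:300,285:345];cv2.imwrite("pics/z5.png",cv2.resize(r,None,fx=8,fy=8,interpolation=cv2.INTER_CUBIC))
for p in [(312,255),(316,272)]: print(indock(ray(p,.0316,C)[0]))
print(ray((316,272),.0496,C),indock(f["e"]),indock(ray((316,272),.0496,C)[0]))
```

```text
(np.float64(-0.025807320730304346), np.float64(-0.00015517546235891327))
(np.float64(-0.014443484443047064), np.float64(0.0022935848317978953))
[[ 0.50109759 -0.19431406]] (np.float64(-0.025708049847353726), np.float64(0.0007643788079625177)) (np.float64(-0.022740257830886696), np.float64(0.002254530865840972))
```

View pics/z5.png

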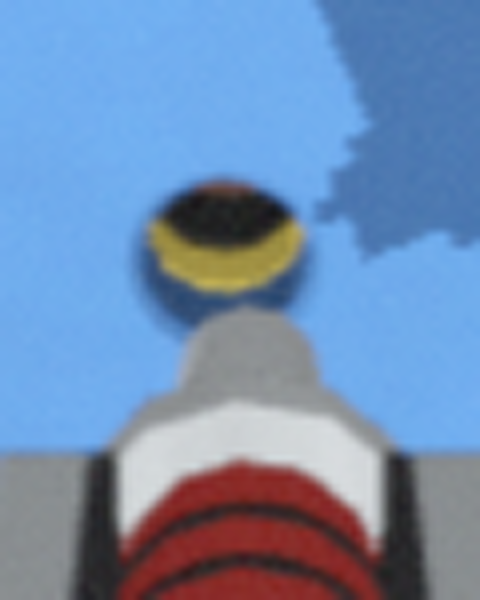

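The zoomed view shows the hole centred at about (313,258) and the pin axis at about column 316. The pin is roughly 1.5 mm to the right of the hole, so I'll correct for that and insert it while watching the force.

Run:
```python
from h import *
x,y=-.0250,-.0006
servo_line(D(x,y,.085),.05);hold(.2);f0=state()["ft_force"]
z=.085
while z>.0395:
    z-=.003 if z>.045 else .001
    servo_line(D(x,y,z),.04);s=state();f=s["ft_force"]-f0
    print(round(z,4),s["eef_pos"][2].round(4),(f[:2]@U).round(1),(f[:2]@V).round(1),f[2].round(1))
    if abs(f[2])>8 or np.hypot(*f[:2])>10:break
print(s["clock"],s["finger_gap"])
```

```text
0.082 0.0816 1.3 1.9 0.7
0.079 0.0787 1.1 1.1 0.6
0.076 0.0757 0.1 1.3 -0.4
0.073 0.0727 -0.3 0.4 -0.0
0.07 0.0697 0.4 1.5 0.2
0.067 0.0667 0.7 1.3 0.3
0.064 0.0637 0.2 0.8 -0.8
0.061 0.0607 0.6 0.9 -0.1
0.058 0.0577 0.4 0.4 0.2
0.055 0.0547 0.5 0.7 -0.2
0.052 0.0517 -0.0 0.7 0.6
0.049 0.0487 0.6 0.6 1.6
0.046 0.0457 0.4 0.4 -0.4
0.043 0.0427 0.4 1.6 -0.8
0.042 0.042 -0.1 0.3 -0.3
0.041 0.0409 -0.1 1.1 0.9
0.04 0.0402 0.8 1.2 1.7
0.039 0.0402 -0.3 -2.9 8.8
24.1667 0.17548036728885022
```

Contact came at TCP z 0.040, which matches the seated height. I'll release the pin and check.

Run:
```python
from h import *
servo_line(D(-.025,-.0006,.0402),.03)
set_gripper(.5);p=state()["eef_pos"]
servo_line([p[0],p[1],.09],.08);servo_line([p[0],p[1],.17],.2);hold(.4)
a,_=read_camera("wrist");b,_=read_camera("side")
K,R,o=cam("side");c=R.T@(np.array([.5,-.19,.05])-o);px=K@c/c[2];x,y=int(px[0]),int(px[1])
cv2.imwrite("pics/c6.png",np.hstack([a[100:480,150:520],cv2.resize(b[y-40:y+40,x-40:x+40],(380,380),interpolation=cv2.INTER_CUBIC)]))
print(state()["clock"],state()["ft_force"])
```

```text
26.625 [-0.75861627 -0.14241631 -0.51320286]
```

View pics/c6.png

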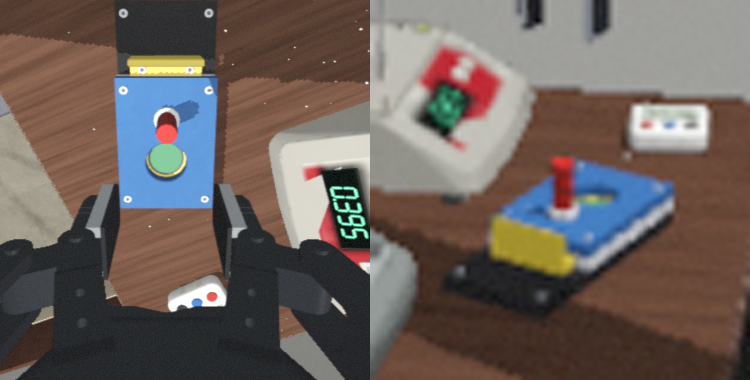

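The pin stands upright in the dock hole at crop (166,125), with its collar flat on the cover. The slide is home, and the gripper is clear.

```bash
python3 -c "
from cell import *
print(job_done())"
```

```text
the job is handed in; nothing more can be done
None
```

The slide is home against the stop, the locking pin is through the cover and slide with its collar on the cover and released, no bystander was touched, and I handed the job in at about 27 s on the robot clock.

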